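# Prop the guard open and close the bleed valve finger-tight

### The arm

A 6-joint arm with a two-finger parallel gripper is mounted at the origin on the work surface. World frame = base frame: x ahead of the robot, y to its left, z up, the work surface at z = 0. Lengths are in mm, angles in rad, forces in N, time in s.
With the tool pointing down it reaches from about 350 to 875 mm from the base axis. Payload 15.5 kg.
Tool frame: the origin (TCP) lies between the finger pads; the fingertips stand 25 mm ahead of it and the grasp point (between the pads) lies 6 mm ahead of it (nose_length is the z of the fingertips in the tool frame, in mm); z points along the fingers, y is the line along which they close (so a half turn about z gives the same grasp; the last joint's range is limited). The gripper opens to 85 mm and grips with 20 to 120 N. Pads are 22 mm wide; open, the fingers measure 114 mm over their backs; the gripper's body (76 mm by 85 mm) begins 54 mm behind the grasp point. The pads swing forward as they close: fully open they stand 13 mm farther back than shut.
Start: joints at [-1.331, 0.494, 1.345, -0, 1.302, -0.096], TCP at [205.364, -590.299, 256.277] pointing down, gripper open.
Joint ranges: [-2.91, 2.91], [-0.82, 2.16], [0.22, 2.67], [-1.22, 4.37], [0.12, 2.79], [-3.08, 3.08]. Speed limits (rad/s): [1.89, 1.89, 2.57, 3.01, 3.01, 3.01].

### API

Orientations are given as a rotation vector (axis times angle).
In Python, from bench import get_state, capture, finish_job, nose_length gives the robot as it stands.
- The arm moves only by the shell command python3 -m pendant 'ROWS'. ROWS is JSON, a list of rows, each an object with "twist": the turn, a rotation vector about the tool's x, y, z in degrees, a list of three; "xyz": the shift along the tool's x, y, z in cm, a list of three; "jaw": the closure, from 0 (fully open) to 1 (shut). A call has exactly 5 rows; each row shifts and turns the commanded pose from where the row before left it, along the tool's axes as they then stand; what a row does not reach is not made up. A row lasts 1/12 s, in which the tool goes at most 41.7 mm and 7.16 degrees, less where a joint would pass 70% of its speed; a pose out of reach is approached as far as the arm can. A call is refused whole if a number of a shift passes 4.17 or a number of a turn 7.16, either way. A call with a gripper value outside its range is refused whole. The fingers move at their own pace and stop on an object; the grip force is fixed at half the most. Time passes only in rows, so rows that do not move let the fingers close, or fill a call up. It gives the time, the measured TCP pose, the force, the opening and the grip force at its end, in the units of the state.
- get_state(): the state, without advancing time (a new reading comes with each control period).
- capture(name): name is "scene" or "top" or "wrist"; returns a dict with "image" (420x560x3 uint8, blue, green, red), "fx", "fy", "cx", "cy" (pixels), "R" (3x3) and "t" (3): a world point X has camera coordinates R X + t. Camera axes: x right, y down, z forward; pixel columns grow to the right and rows downward; lengths in mm; the calibration is good to about 2 mm. A picture is of the moment at which its call begins. There is no depth.
- finish_job(): hands the job in; it is judged then, once.
The state is a dict: "time": time; "joint_pos": joint angles; "qvel": joint speeds; "tau": joint torques, N m; "tool_pos": TCP position; "tool_rot": TCP orientation; "contact_force": force on the tool from outside, world axes, zero at the start; "moment": the same for the moment, N m; "width": finger opening in mm; "grip_force": force on a finger pad.
Only numpy, scipy, OpenCV 4.12 (cv2) and the standard library are available. Lean on these libraries where they do the work, as an engineer would, in place of code of your own. Each camera call takes 0.05 s, during which the arm holds its last target. There are 200 camera calls.

### The job

On the vacuum regulator box, swing the guard cover up and right back until its stay drops behind the tooth, and let it stand propped there by itself. Then close the bleed needle valve underneath by turning its bar knob clockwise until you feel the needle seat and it is nipped up finger-tight, without forcing it (the soft seat scores easily). Leave the guard propped open and the beaker, flask and cork ring beside it alone.

Things in the scene. Friction and masses are not known exactly. Their poses are not given: they have to be found in the camera images.
- console: Vacuum regulator box, fixed: white metal box with a flat grey deck on top, 80 mm above the bench, from x -107 to +127 and y -172 to +102 mm of its origin. Origin on the bench under the valve's vertical axis; z up, x from its front (pull side) to its hinge side, y to its left. On the deck a steel dial gauge, 74 mm diameter, 24 mm high, at x -30, y -118 mm.
- cover (a joint): Hinge of the guard, a white metal hood over the valve. rad: 0 shut, grows as its front edge swings up and back. A spring swings it shut from any angle (0.1 to 0.2 N m) unless the stay holds it. The stay drops behind its tooth by 1.82 rad; hard stop at 1.95. Let back from there, the guard rests on the stay at about 1.70 rad, leaning slightly backwards.
- cover_hinge (a point): Middle of the guard's hinge line, which runs along the box's y; 85 mm behind the valve axis (box +x), 28 mm above the deck. The guard is 126 (x) x 124 (y) mm, its top 56 mm above the deck when shut, with 46 mm skirts on front and sides.
- cover_pull (a point): Centre of the guard's black T-shaped pull: a rod of 12 mm diameter, 30 mm long along the box's y, 26 mm out from the guard's front edge on a neck 16 mm wide. When shut it is 156 mm in front of the hinge line and 24 mm above it (52 mm above the deck). Its flat ends can be pinched from above (30 mm wide); the guard then turns between the pads.
- stay_foot (a point): Centre of the round foot (8 mm diameter) of the prop stay, a steel wire leg 95 mm long pivoted on the outside of the guard's left (+y) wall, 71 mm to the left of the valve axis. The foot trails along the rail by itself as the guard is opened.
- stay: The prop stay itself (the 6 mm thick wire leg); origin at its pivot on the guard, 45 mm from the hinge line.
- stay_rail: Steel strip on the deck left of the guard, along the box's x, 12 mm wide and 110 mm long, with a ramped tooth 5 mm high. Origin on the deck at the valve's axis; the tooth's holding face looks to +x at x = +20, y = +71 mm. When propped, the stay's foot stands against that face, at x = +24 mm.
- spindle (a joint): Angle of valve spindle and knob, rad; grows clockwise seen from above (closing), end stop 2.3. Starts between 0 and 0.25. The gland rubs with a steady 0.08 N m. The needle meets its seat somewhere between 0.65 and 1.40 (differs each time, cannot be seen); from there the torque at the fingers climbs from 0.08 by 1.0 N m per rad. See bonnet for how tight.
- knob: Black bar knob on the spindle: a bar 40 mm long (its x axis), 12 mm thick (its y axis), 32 mm high on a round flange of 34 mm diameter and 6 mm height. Origin on the valve axis under the flange, 10 mm above the deck; top 45 mm above the deck. At spindle 0 the bar points 0.75 rad counter-clockwise of the box's x axis. A white line on one half of its top.
- knob_grip (a point): Point to grip the bar, on the valve axis, 36 mm above the deck (20 mm above the flange, 9 mm below the bar's top). Pinch across the 12 mm.
- bonnet: Bonnet of the needle valve on the deck under the knob (31 mm diameter, 10 mm high), holding the soft seat inside. Origin on the deck at the valve's axis. Finger-tight is about 0.26 N m at the fingers: at least 0.20 (0.12 on the seat) held a moment; over 0.39 (0.31 on the seat) scores the seat. Let go, the gland holds the needle on its seat; it may ease back a little.
- beaker: Bystander: plastic beaker, 80 mm diameter, 105 mm high, on the bench left of the box. Origin under its centre. Leave alone.
- flask: Bystander: conical glass flask, 82 mm diameter, 120 mm high, on the bench right of the box. Origin under its centre. Leave alone.
- cork_ring: Bystander: cork ring, 84 mm diameter, 28 mm high, on the bench right of the box. Origin under its centre. Leave alone.

How it is judged (in metres and radians):
On the way, in this order (a step that is already met when the one before it is completed fails the run):
1. the guard stands open, its stay carrying the load behind the tooth (value of joint cover above 1.6 rad and contact force between stay and stay_rail above 2.5 N and contact force between the fingers and anything else below 0.1 N), for 0.2 s.
2. the needle is nipped up on its seat (at least 0.12 N m on the seat) with the guard still propped (contact force between knob and bonnet above 10 N and value of joint cover above 1.6 rad and contact force between stay and stay_rail above 2.5 N), for 0.2 s.
At the end, for the whole second after the job is handed in: The guard stands propped on its stay behind the tooth (hinge beyond 1.6 rad), the needle valve rests closed on its seat after having been nipped up with at least 0.12 N m on the seat and never more than 0.31, and beaker, flask and cork ring are within 20 mm of where they stood (value of joint cover above 1.6 rad and contact force between stay and stay_rail above 2.5 N and contact force between knob and bonnet above 2 N and velocity of joint spindle below 0.05 rad/s and distance of each of beaker, flask, cork_ring from where it was at the start of the episode below 0.02 m); the robot touches nothing.
It fails at once if the needle is forced into its seat with more than 0.31 N m (0.39 N m at the fingers) (contact force between knob and bonnet above 26 N).
It fails at once if beaker, flask or cork ring pushed about or tipped (distance of any of beaker, flask, cork_ring from where it was at the start of the episode above 0.02 m or angle between any of beaker, flask's own z axis and vertical above 0.4 rad).
It also fails if it takes over 72 s, if anything falls off the work surface, if the arm or the gripper's body presses on something with over 40 N, if the wrist force passes 120 N, or if a joint passes its speed limit or range.

## Working session

There is one attempt and no reset: what is moved stays moved. The work goes in short steps, Python scripts to look and compute and a shell command to move; the robot and the scene stay as the last step left them, time stands still between calls to the robot, and variables do not carry over. Pictures are saved under pics/ and viewed, at most 10 in all, crops included, and the job is handed in when it is done.

```bash
mkdir -p pics; ls; python3 - <<'E'
from bench import *
import cv2
s=get_state();print(s, nose_length)
for n in("scene","top"):
    c=capture(n);cv2.imwrite(f"pics/{n}0.png",c["image"]);print(n,c["fx"],c["fy"],c["cx"],c["cy"],c["R"],c["t"])
E
```

```text
pics
{'time': 0.0, 'joint_pos': array([-1.33153477e+00,  4.94172179e-01,  1.34616521e+00, -3.30085136e-06,
        1.30246969e+00, -9.55080284e-02]), 'qvel': array([ 2.16553642e-05,  1.18691249e-06,  1.33660287e-04, -6.01278088e-05,
        3.11297508e-03,  3.00595443e-04]), 'tau': array([-3.51950068e-03, -8.82154298e+01, -3.83870244e+01, -3.49609782e-04,
        1.01387300e-02,  1.12847749e-05]), 'tool_pos': array([ 205.26158667, -589.97477558,  255.69552395]), 'tool_rot': array([-3.09649090e+00, -5.23202318e-01,  1.41925263e-04]), 'contact_force': array([ 0.45547939, -0.40411852,  0.63338174]), 'moment': array([ 0.00190637,  0.00611643, -0.02300933]), 'grip_force': 0.0, 'width': 85.1853389964226} 25.0
scene 382.5108989054424 382.5108989054424 275.0419139484159 204.73824692170487 [[-0.73941133  0.67303524 -0.01715958]
 [ 0.52368438  0.55893951 -0.64291624]
 [-0.42311412 -0.48436576 -0.76574425]] [ 423.28504845 -205.04745049 1074.78975258]
top 460.11435868385985 460.11435868385985 279.244428337235 212.61943310666143 [[-0.0171995  -0.99979715 -0.01048068]
 [-0.99004848  0.01849421 -0.13950617]
 [ 0.1396717   0.00797694 -0.99016574]] [  15.83966239  546.05053653 1018.58426377]
```

View pics/top0.png

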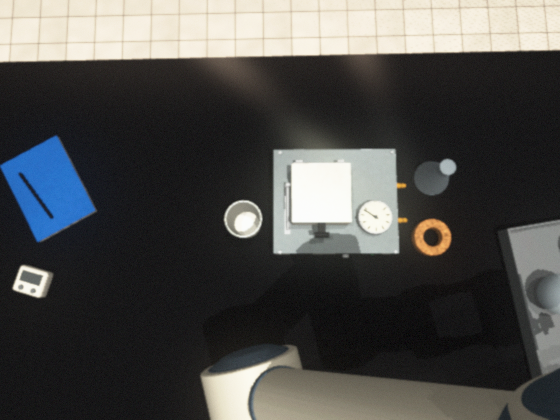

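View pics/scene0.png

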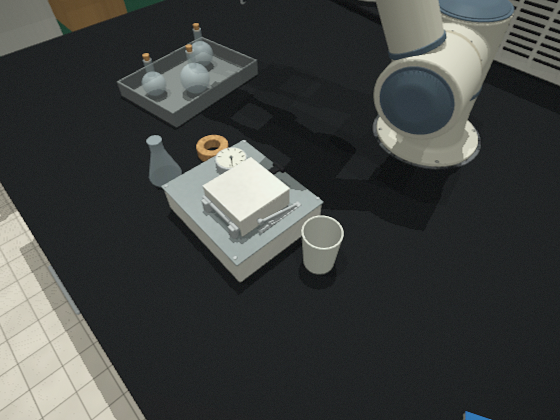

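Top view: the deck spans about (274,150)–(398,253), hinge side up (world +x), pull at about (320,230). The beaker is on the left, with the flask and cork ring on the right. I'll enlarge it.

```bash
python3 - <<'E'
import cv2
i=cv2.imread("pics/top0.png")[140:265,260:410]
i=cv2.resize(i,None,fx=5,fy=4.8,interpolation=cv2.INTER_CUBIC)
i=cv2.convertScaleAbs(cv2.LUT(i,(255*(__import__('numpy').arange(256)/255)**.6).astype('uint8')))
cv2.imwrite("pics/topc.png",i)
E
```

```text
(no output)
```

View pics/topc.png

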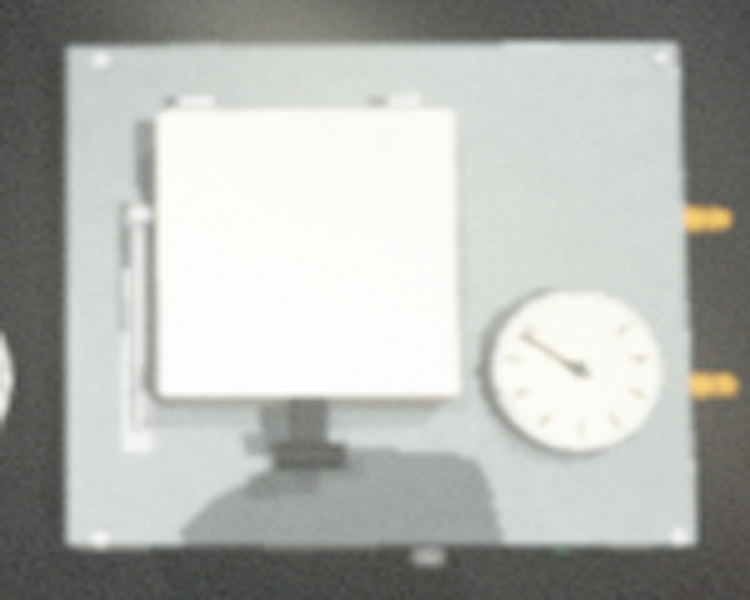

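Corners in the crop: deck (67,45),(680,42),(696,546),(67,546); guard top (157,110),(455,108),(459,396),(155,398); pull (310,456); gauge (577,370). I'll fit the box pose to these.

```bash
cat > h.py <<'E'
import numpy as np
from bench import *
from scipy.spatial.transform import Rotation as Ro
def proj(c,X):
    p=np.asarray(X)@np.asarray(c["R"]).T+c["t"];return np.c_[c["fx"]*p[:,0]/p[:,2]+c["cx"],c["fy"]*p[:,1]/p[:,2]+c["cy"]]
def box2w(b,P):
    P=np.asarray(P,float);c,s=np.cos(b[2]),np.sin(b[2])
    return np.c_[b[0]+c*P[:,0]-s*P[:,1],b[1]+s*P[:,0]+c*P[:,1],P[:,2]]
E
python3 - <<'E'
from h import *
from scipy.optimize import least_squares
c=capture("top")
P=[(127,102,80),(127,-172,80),(-107,-172,80),(-107,102,80),(85,62,136),(85,-62,136),(-41,-62,136),(-41,62,136),(-71,0,132),(-30,-118,104)]
uv=np.array([(67,45),(680,42),(696,546),(67,546),(157,110),(455,108),(459,396),(155,398),(310,456),(577,370)])/[5,4.8]+[260,140]-.4
f=lambda b:(proj(c,box2w(b,P))-uv).ravel()
r=least_squares(f,[600,0,0]);print(r.x,r.fun.reshape(-1,2).round(1))
b=r.x;np.save("box.npy",b)
s=get_state();print(Ro.from_rotvec(s["tool_rot"]).as_matrix().round(3))
print(box2w(b,[(-71,0,132),(85,0,108),(0,0,116),(24,71,80)]))
E
```

```text
[ 5.54678553e+02 -8.25835743e+01 -1.52998367e-02] [[-0.1  0.9]
 [-0.6  0.9]
 [ 0.2  0.5]
 [-0.1  0.8]
 [ 0.2 -0.8]
 [-0.7 -0.6]
 [-0.1 -1.4]
 [ 0.9 -1.6]
 [-0.1  0.8]
 [ 0.2  0.7]]
[[ 0.944  0.329 -0.   ]
 [ 0.329 -0.944  0.001]
 [ 0.    -0.001 -1.   ]]
[[483.68686335 -81.49732827 132.        ]
 [639.66860507 -83.88400968 108.        ]
 [554.67855349 -82.58357429 116.        ]
 [579.76199055 -11.9590659   80.        ]]
```

```bash
python3 -m pendant '[{"twist":[0,0,6.7],"xyz":[0,0,0],"jaw":0},{"twist":[0,0,6.7],"xyz":[0,0,0],"jaw":0},{"twist":[0,0,6.7],"xyz":[0,0,0],"jaw":0},{"twist":[0,0,0],"xyz":[1.5,-2.85,0],"jaw":0},{"twist":[0,0,0],"xyz":[1.5,-2.85,0],"jaw":0}]'
python3 -m pendant '[{"twist":[0,0,0],"xyz":[1.5,-2.85,0],"jaw":0},{"twist":[0,0,0],"xyz":[1.5,-2.85,0],"jaw":0},{"twist":[0,0,0],"xyz":[1.5,-2.85,0],"jaw":0},{"twist":[0,0,0],"xyz":[1.5,-2.85,0],"jaw":0},{"twist":[0,0,0],"xyz":[1.5,-2.85,0],"jaw":0}]'
python3 -m pendant '[{"twist":[0,0,0],"xyz":[1.5,-2.85,0],"jaw":0},{"twist":[0,0,0],"xyz":[1.5,-2.85,0],"jaw":0},{"twist":[0,0,0],"xyz":[1.5,-2.85,0],"jaw":0},{"twist":[0,0,0],"xyz":[1.5,-2.85,0],"jaw":0},{"twist":[0,0,0],"xyz":[1.5,-2.85,0],"jaw":0}]'
python3 -m pendant '[{"twist":[0,0,0],"xyz":[1.5,-2.85,0],"jaw":0},{"twist":[0,0,0],"xyz":[1.5,-2.85,0],"jaw":0},{"twist":[0,0,0],"xyz":[1.5,-2.85,0],"jaw":0},{"twist":[0,0,0],"xyz":[0,0,0],"jaw":0},{"twist":[0,0,0],"xyz":[0,0,0],"jaw":0}]'
python3 - <<'E'
from h import *
import cv2
c=capture("wrist");i=c["image"];cv2.imwrite("pics/w1.png",i);np.savez("w1.npz",**c)
b=np.load("box.npy");print(proj(c,box2w(b,[(-71,15,132),(-71,-15,132),(-71,0,138),(127,102,80),(-107,102,80),(-30,-118,104)])))
E
```

```text
time: 0.57
tool_pos: [235.9, -533.8, 255.7]
tool_rot: [-3.141, 0.03, 0.0]
contact_force: [-0.1, 0.5, -0.3]
width: 85.3
grip_force: 0.0
time: 0.98
tool_pos: [313.9, -391.0, 256.2]
tool_rot: [-3.141, 0.026, 0.0]
contact_force: [0.8, -0.0, 0.4]
width: 85.5
grip_force: 0.0
time: 1.4
tool_pos: [391.2, -249.7, 256.3]
tool_rot: [-3.141, 0.025, 0.0]
contact_force: [1.5, -1.1, 0.4]
width: 85.8
grip_force: 0.0
time: 1.82
tool_pos: [437.6, -165.2, 256.2]
tool_rot: [-3.141, 0.02, 0.0]
contact_force: [-0.1, 0.2, -0.4]
width: 85.3
grip_force: 0.0
[[ 151.54326938  156.50111935]
 [ 189.85203002  156.57157196]
 [ 168.09983845  157.75426458]
 [  26.52239232 -123.55543193]
 [  88.23589829  184.92976379]
 [ 319.15630388  101.84194539]]
```

View pics/w1.png

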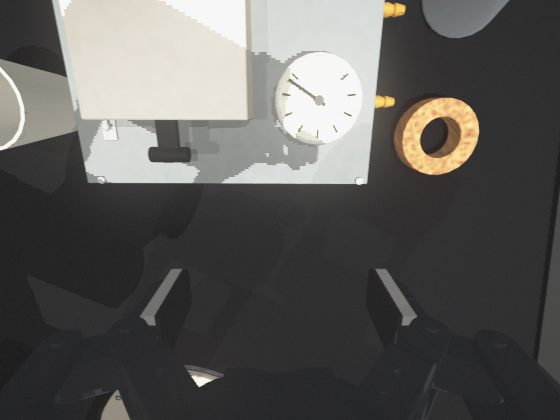

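The pull shows at (148–190,155), within about 1 mm of the prediction. I'll go over it and part-way down.

```bash
python3 -m pendant '[{"twist":[0,0,0],"xyz":[1.55,-2.83,0],"jaw":0.3},{"twist":[0,0,0],"xyz":[1.55,-2.83,0],"jaw":0.3},{"twist":[0,0,0],"xyz":[1.55,-2.83,0],"jaw":0.3},{"twist":[0,0,0],"xyz":[0,0,2.5],"jaw":0.3},{"twist":[0,0,0],"xyz":[0,0,2.5],"jaw":0.3}]'
python3 -m pendant '[{"twist":[0,0,0],"xyz":[0,0,2.0],"jaw":0.3},{"twist":[0,0,0],"xyz":[0,0,0],"jaw":0.3},{"twist":[0,0,0],"xyz":[0,0,0],"jaw":0.3},{"twist":[0,0,0],"xyz":[0,0,0],"jaw":0.3},{"twist":[0,0,0],"xyz":[0,0,0],"jaw":0.3}]'
python3 - <<'E'
from h import *
import cv2
c=capture("wrist");i=c["image"];cv2.imwrite("pics/w2.png",i)
b=np.load("box.npy");print(b,get_state()["tool_pos"],proj(c,box2w(b,[(-71,15,132),(-71,-15,132),(-71,0,138)])))
E
```

```text
time: 2.28
tool_pos: [486.3, -82.4, 206.5]
tool_rot: [3.141, -0.024, 0.005]
contact_force: [0.2, -0.6, -0.6]
width: 59.7
grip_force: 0.0
time: 2.7
tool_pos: [485.6, -83.0, 187.6]
tool_rot: [3.141, -0.026, 0.003]
contact_force: [-0.8, 0.1, 0.7]
width: 60.2
grip_force: 0.0
[ 5.54678553e+02 -8.25835743e+01 -1.52998367e-02] [485.6031777  -82.89733689 187.51730012] [[251.67943964 249.78014683]
 [300.03094673 249.68132045]
 [275.7893009  254.11972336]]
```

View pics/w2.png

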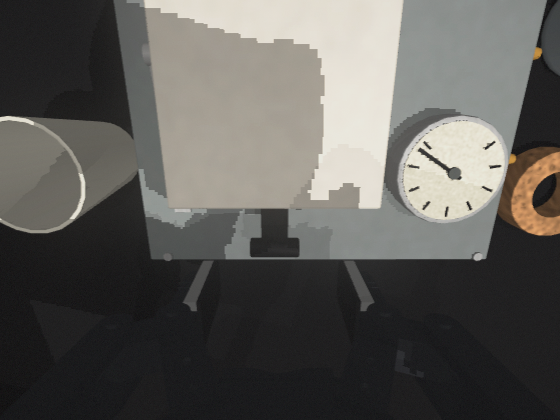

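The rod is at (250–299,247): y ≈ -81, x ≈ 485.5. Descend and pinch.

```bash
python3 -m pendant '[{"twist":[0,0,0],"xyz":[0,-0.2,1.65],"jaw":0.3},{"twist":[0,0,0],"xyz":[0,0,1.65],"jaw":0.3},{"twist":[0,0,0],"xyz":[0,0,1.6],"jaw":0.3},{"twist":[0,0,0],"xyz":[0,0,0],"jaw":0.5},{"twist":[0,0,0],"xyz":[0,0,0],"jaw":1}]'
python3 -m pendant '[{"twist":[0,0,0],"xyz":[0,0,0],"jaw":1},{"twist":[0,0,0],"xyz":[0,0,0],"jaw":1},{"twist":[0,0,0],"xyz":[0,0,0],"jaw":1},{"twist":[0,0,0],"xyz":[0,0,0],"jaw":1},{"twist":[0,0,0],"xyz":[0,0,0],"jaw":1}]'
```

```text
time: 3.17
tool_pos: [485.1, -80.4, 137.7]
tool_rot: [-3.141, 0.025, 0.001]
contact_force: [-0.4, -0.3, -0.1]
width: 36.9
grip_force: 0.0
time: 3.58
tool_pos: [485.4, -80.6, 138.3]
tool_rot: [3.141, -0.025, 0.002]
contact_force: [-2.9, -2.1, 9.3]
width: 28.4
grip_force: 59.7
```

Pinched at 28.4 mm. Next I work out the arc increments.

```bash
python3 - <<'E'
import numpy as np
a=np.arctan2(24,156)+np.linspace(0,1.875,31);r=157.8
x=-r*np.cos(a);z=r*np.sin(a)
print(np.c_[np.diff(x)/10,-np.diff(z)/10].round(2).tolist());print(x[::5]-x[0]+485.5,z[::5]-z[0]+138)
E
```

```text
[[0.18, -0.97], [0.24, -0.96], [0.3, -0.94], [0.36, -0.92], [0.41, -0.89], [0.47, -0.87], [0.52, -0.84], [0.57, -0.8], [0.62, -0.76], [0.67, -0.72], [0.71, -0.68], [0.75, -0.63], [0.79, -0.59], [0.83, -0.54], [0.86, -0.48], [0.89, -0.43], [0.91, -0.37], [0.93, -0.31], [0.95, -0.26], [0.97, -0.2], [0.98, -0.13], [0.98, -0.07], [0.99, -0.01], [0.98, 0.05], [0.98, 0.11], [0.97, 0.17], [0.96, 0.23], [0.94, 0.29], [0.92, 0.35], [0.9, 0.41]]
[485.5        500.43057905 529.02233613 568.5057563  615.05631346
 664.16492959 711.07474261] [138.         184.78755563 224.7188589  253.92599988 269.57985504
 270.16412774 255.62222291]
```

```bash
python3 -m pendant '[{"twist":[0,0,0],"xyz":[0.18,0,-0.97],"jaw":1},{"twist":[0,0,0],"xyz":[0.24,0,-0.96],"jaw":1},{"twist":[0,0,0],"xyz":[0.3,0,-0.94],"jaw":1},{"twist":[0,0,0],"xyz":[0.36,0,-0.92],"jaw":1},{"twist":[0,0,0],"xyz":[0.41,0,-0.89],"jaw":1}]'
python3 -m pendant '[{"twist":[0,0,0],"xyz":[0.47,0,-0.87],"jaw":1},{"twist":[0,0,0],"xyz":[0.52,0,-0.84],"jaw":1},{"twist":[0,0,0],"xyz":[0.57,0,-0.8],"jaw":1},{"twist":[0,0,0],"xyz":[0.62,0,-0.76],"jaw":1},{"twist":[0,0,0],"xyz":[0.67,0,-0.72],"jaw":1}]'
```

```text
time: 4.0
tool_pos: [500.4, -80.8, 185.1]
tool_rot: [3.141, -0.025, 0.002]
contact_force: [3.0, -3.7, -6.6]
width: 28.3
grip_force: 59.4
time: 4.42
tool_pos: [528.7, -81.3, 224.8]
tool_rot: [3.141, -0.025, 0.001]
contact_force: [1.5, -4.9, -5.8]
width: 28.1
grip_force: 59.5
```

```bash
python3 -m pendant '[{"twist":[0,0,0],"xyz":[0.71,0,-0.68],"jaw":1},{"twist":[0,0,0],"xyz":[0.75,0,-0.63],"jaw":1},{"twist":[0,0,0],"xyz":[0.79,0,-0.59],"jaw":1},{"twist":[0,0,0],"xyz":[0.83,0,-0.54],"jaw":1},{"twist":[0,0,0],"xyz":[0.86,0,-0.48],"jaw":1}]'
python3 -m pendant '[{"twist":[0,0,0],"xyz":[0.89,0,-0.43],"jaw":1},{"twist":[0,0,0],"xyz":[0.91,0,-0.37],"jaw":1},{"twist":[0,0,0],"xyz":[0.93,0,-0.31],"jaw":1},{"twist":[0,0,0],"xyz":[0.95,0,-0.26],"jaw":1},{"twist":[0,0,0],"xyz":[0.97,0,-0.2],"jaw":1}]'
python3 -m pendant '[{"twist":[0,0,0],"xyz":[0.98,0,-0.13],"jaw":1},{"twist":[0,0,0],"xyz":[0.98,0,-0.07],"jaw":1},{"twist":[0,0,0],"xyz":[0.99,0,-0.01],"jaw":1},{"twist":[0,0,0],"xyz":[0.98,0,0.05],"jaw":1},{"twist":[0,0,0],"xyz":[0.98,0,0.11],"jaw":1}]'
```

```text
time: 4.83
tool_pos: [567.9, -81.9, 253.8]
tool_rot: [3.141, -0.025, -0.001]
contact_force: [0.1, -4.8, -5.9]
width: 28.5
grip_force: 59.7
time: 5.25
tool_pos: [614.4, -82.7, 269.5]
tool_rot: [3.141, -0.025, -0.001]
contact_force: [-2.7, -4.2, -0.9]
width: 28.5
grip_force: 60.3
time: 5.67
tool_pos: [663.9, -83.5, 270.4]
tool_rot: [3.141, -0.026, 0.001]
contact_force: [-3.1, -3.9, 5.0]
width: 28.2
grip_force: 58.9
```

```bash
python3 -m pendant '[{"twist":[0,0,0],"xyz":[0.97,0,0.17],"jaw":1},{"twist":[0,0,0],"xyz":[0.96,0,0.23],"jaw":1},{"twist":[0,0,0],"xyz":[0.94,0,0.29],"jaw":1},{"twist":[0,0,0],"xyz":[0.92,0,0.35],"jaw":1},{"twist":[0,0,0],"xyz":[0.9,0,0.41],"jaw":1}]'
python3 -m pendant '[{"twist":[0,0,0],"xyz":[0,0,0],"jaw":1},{"twist":[0,0,0],"xyz":[0,0,0],"jaw":1},{"twist":[0,0,0],"xyz":[0,0,0],"jaw":1},{"twist":[0,0,0],"xyz":[-0.3,0,-0.14],"jaw":1},{"twist":[0,0,0],"xyz":[-0.3,0,-0.13],"jaw":1}]'
python3 -m pendant '[{"twist":[0,0,0],"xyz":[-0.3,0,-0.12],"jaw":1},{"twist":[0,0,0],"xyz":[-0.4,0,-0.14],"jaw":1},{"twist":[0,0,0],"xyz":[-0.4,0,-0.12],"jaw":1},{"twist":[0,0,0],"xyz":[-0.4,0,-0.11],"jaw":1},{"twist":[0,0,0],"xyz":[0,0,0],"jaw":1}]'
```

```text
time: 6.08
tool_pos: [711.5, -84.3, 256.2]
tool_rot: [3.141, -0.025, 0.004]
contact_force: [0.8, -5.2, 9.1]
width: 28.5
grip_force: 59.5
time: 6.5
tool_pos: [705.0, -84.2, 258.8]
tool_rot: [3.141, -0.025, 0.003]
contact_force: [-0.7, -4.1, 5.1]
width: 28.3
grip_force: 59.1
time: 6.92
tool_pos: [689.8, -84.0, 263.8]
tool_rot: [3.141, -0.026, 0.004]
contact_force: [3.4, -3.7, 3.0]
width: 28.2
grip_force: 59.7
```

```bash
python3 -m pendant '[{"twist":[0,0,0],"xyz":[-0.2,0,-0.06],"jaw":1},{"twist":[0,0,0],"xyz":[-0.2,0,-0.06],"jaw":1},{"twist":[0,0,0],"xyz":[-0.1,0,-0.03],"jaw":1},{"twist":[0,0,0],"xyz":[0,0,0],"jaw":1},{"twist":[0,0,0],"xyz":[0,0,0],"jaw":1}]'
python3 - <<'E'
from h import *
import cv2
c=capture("top");i=c["image"][130:270,200:420];s=capture("scene")["image"][100:310,130:360]
cv2.imwrite("pics/p3.png",np.hstack([cv2.resize(i,(400,255),interpolation=2),cv2.resize(s,(380,255),interpolation=2)]) if 0 else cv2.resize(s,None,fx=2.8,fy=2.8,interpolation=2))
E
```

```text
time: 7.33
tool_pos: [685.8, -84.1, 265.0]
tool_rot: [3.14, -0.025, 0.006]
contact_force: [7.8, -4.9, -0.8]
width: 27.9
grip_force: 59.6
```

View pics/p3.png

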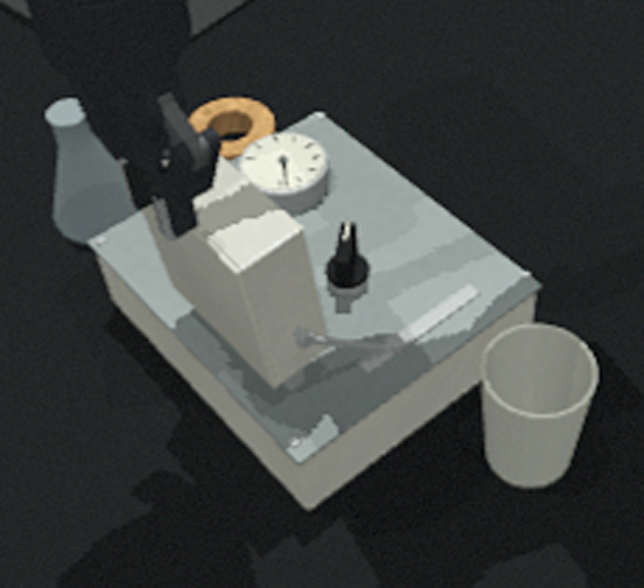

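The guard stands with the stay's foot at the tooth (crop 400,345), and the pull resists with about 8 N. Release and lift away.

```bash
python3 -m pendant '[{"twist":[0,0,0],"xyz":[0,0,0],"jaw":0.3},{"twist":[0,0,0],"xyz":[0,0,0],"jaw":0.3},{"twist":[0,0,0],"xyz":[0,0,0],"jaw":0.3},{"twist":[0,0,0],"xyz":[0,0,0],"jaw":0.3},{"twist":[0,0,0],"xyz":[0,0,0],"jaw":0.3}]'
python3 -m pendant '[{"twist":[0,0,0],"xyz":[0,0,-1.5],"jaw":0.3},{"twist":[0,0,0],"xyz":[0,0,-1.5],"jaw":0.3},{"twist":[0,0,0],"xyz":[0,0,-1.5],"jaw":0.3},{"twist":[0,0,0],"xyz":[0,0,-1],"jaw":0.3},{"twist":[0,0,0],"xyz":[0,0,0],"jaw":0.3}]'
python3 -m pendant '[{"twist":[0,0,0],"xyz":[-3,0,0],"jaw":0.3},{"twist":[0,0,0],"xyz":[-3,0,0],"jaw":0.3},{"twist":[0,0,0],"xyz":[-3,0,0],"jaw":0.3},{"twist":[0,0,0],"xyz":[-3,0,0],"jaw":0.3},{"twist":[0,0,0],"xyz":[-3,0,0],"jaw":0.3}]'
python3 - <<'E'
from h import *
import cv2
c=capture("wrist");i=c["image"];cv2.imwrite("pics/w4.png",i)
b=np.load("box.npy")+[1.5,1,0];np.save("box.npy",b)
print(get_state()["tool_pos"],proj(c,box2w(b,[(0,0,125),(0,0,96),(24,71,80)])))
s=capture("scene")["image"][100:310,130:360];cv2.imwrite("pics/s4.png",cv2.resize(s,None,fx=2.8,fy=2.8))
E
```

```text
time: 7.85
tool_pos: [684.3, -83.4, 264.0]
tool_rot: [-3.141, 0.025, 0.0]
contact_force: [-0.3, 0.1, -0.7]
width: 59.8
grip_force: 0.0
time: 8.27
tool_pos: [685.1, -83.6, 321.3]
tool_rot: [3.141, -0.025, 0.005]
contact_force: [-0.4, -0.6, -0.0]
width: 60.1
grip_force: 0.0
time: 8.68
tool_pos: [532.5, -80.8, 318.0]
tool_rot: [-3.141, 0.025, 0.002]
contact_force: [0.4, -0.2, -0.7]
width: 59.8
grip_force: 0.0
[527.50284192 -80.29407291 317.98435429] [[278.67408926 166.82946088]
 [278.64192929 161.90588459]
 [215.82239011 138.36530703]]
```

View pics/w4.png

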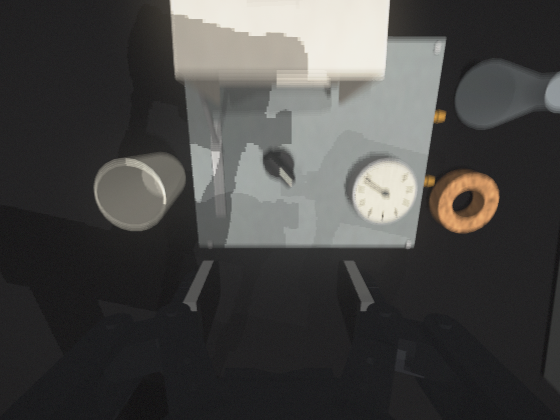

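The guard stays propped and the stay is on the rail. The knob is at (279,168), with its bar from (265,153) to (293,184), about 0.73 rad CCW, so the spindle is near 0. I'll move above it, align and look closer.

```bash
python3 -m pendant '[{"twist":[0,0,0],"xyz":[2.8,0.1,2],"jaw":0.3},{"twist":[0,0,-6.9],"xyz":[0,0,2],"jaw":0.4},{"twist":[0,0,-6.9],"xyz":[0,0,2],"jaw":0.4},{"twist":[0,0,-6.9],"xyz":[0,0,2],"jaw":0.4},{"twist":[0,0,-6.9],"xyz":[0,0,2],"jaw":0.4}]'
python3 -m pendant '[{"twist":[0,0,-6.9],"xyz":[0,0,2],"jaw":0.4},{"twist":[0,0,-6.9],"xyz":[0,0,1],"jaw":0.4},{"twist":[0,0,0],"xyz":[0,0,0],"jaw":0.4},{"twist":[0,0,0],"xyz":[0,0,0],"jaw":0.4},{"twist":[0,0,0],"xyz":[0,0,0],"jaw":0.4}]'
python3 - <<'E'
from h import *
import cv2
c=capture("wrist");i=c["image"];np.savez("w5.npz",**c)
b=np.load("box.npy");s=get_state()
p=proj(c,box2w(b,[(0,0,125),(15,0,125),(20*np.cos(.75),20*np.sin(.75),125),(-20*np.cos(.75),-20*np.sin(.75),125)]));print(s["tool_pos"],s["joint_pos"],Ro.from_rotvec(s["tool_rot"]).as_matrix()[:,0],s["moment"],p)
x,y=p[0].astype(int);x0=max(0,x-90);y0=max(0,y-70);print(x0,y0);cv2.imwrite("pics/w5.png",cv2.resize(cv2.convertScaleAbs(i[y0:y0+140,x0:x0+180],alpha=1.5,beta=20),None,fx=4,fy=4,interpolation=2))
E
```

```text
time: 9.2
tool_pos: [562.3, -82.4, 217.3]
tool_rot: [-3.054, -0.734, 0.001]
contact_force: [0.4, 0.0, -0.1]
width: 51.6
grip_force: 0.0
time: 9.62
tool_pos: [562.7, -82.6, 189.5]
tool_rot: [2.95, 1.08, 0.001]
contact_force: [1.0, 0.1, -0.1]
width: 51.1
grip_force: 0.0
[562.83089461 -82.65986989 189.74269365] [-2.50791537e-01  4.88749735e-01  1.56694448e+00  1.54452570e-05
  1.08462793e+00  6.17117820e-01] [7.62983364e-01 6.46417689e-01 7.46370603e-04] [-0.02137933 -0.03445308  0.08330305] [[269.94528192 246.77458717]
 [285.23385175 230.66358771]
 [268.62808802 217.8846791 ]
 [271.18146639 273.8877218 ]]
179 176
```

View pics/w5.png

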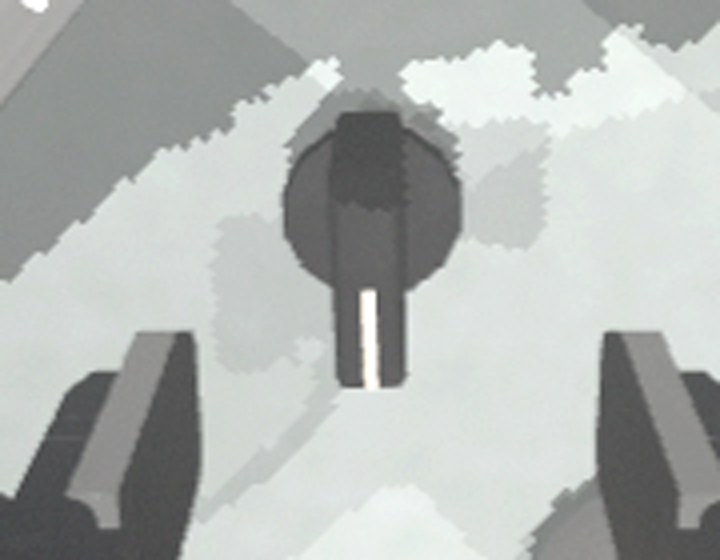

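Crop: the bar is vertical, centred on column ~370, its near end at row 387, aligned with the tool to within ~0.02 rad. Compute the offset.

```bash
python3 - <<'E'
from h import *
c=dict(np.load("w5.npz"));R,t=c["R"],c["t"]
s=get_state();M=Ro.from_rotvec(s["tool_rot"]).as_matrix()
def back(u,v,z):
    C=-R.T@t;d=R.T@[(u-c["cx"])/c["fx"],(v-c["cy"])/c["fy"],1];return C+d*(z-C[2])/d[2]
f=lambda u,v,z:back(179+u/4,176+v/4,z)
e=f(371,387,125);a=f(368,170,125);l=f(371,295,125);g=f(372,205,96)
for n,p in zip(("near","far?","mid line end","flange"),(e,a,l,g)):print(n,p.round(1),((p-s["tool_pos"])@M).round(1))
d=e-f(369,112,125);print(np.hypot(*d[:2]),np.arctan2(d[1],d[0]))
print("pads",((f(398,400,160)-s["tool_pos"])@M).round(1),c["cx"],c["cy"],R.round(3))
E
```

```text
near [542.2 -94.7 125. ] [-23.6  -4.2  64.7]
far? [571.7 -69.6 125. ] [15.1 -4.3 64.7]
mid line end [555.3 -83.8 125. ] [-6.6 -4.  64.7]
flange [558.3 -80.9  96. ] [-2.4 -4.4 93.7]
48.27644748650086 -2.440077984724885
pads [-5.2  0.4 29.7] 278.1553578829569 209.5301516770159 [[ 0.646 -0.764 -0.   ]
 [-0.724 -0.612  0.318]
 [-0.243 -0.205 -0.948]]
```

```bash
python3 -m pendant '[{"twist":[0,0,0],"xyz":[-0.37,-0.42,0],"jaw":0.5},{"twist":[0,0,0],"xyz":[0,0,2],"jaw":0.5},{"twist":[0,0,0],"xyz":[0,0,2],"jaw":0.5},{"twist":[0,0,0],"xyz":[0,0,1.6],"jaw":0.5},{"twist":[0,0,0],"xyz":[0,0,0.97],"jaw":0.5}]'
python3 -m pendant '[{"twist":[0,0,0],"xyz":[0,0,0],"jaw":0.5},{"twist":[0,0,0],"xyz":[0,0,0],"jaw":0.5},{"twist":[0,0,0],"xyz":[0,0,0],"jaw":0.5},{"twist":[0,0,0],"xyz":[0,0,0],"jaw":0.5},{"twist":[0,0,0],"xyz":[0,0,0],"jaw":0.5}]'
python3 -c "
from h import *
for k in range(4): print(get_state()['moment'].round(3));capture('top')"
python3 -m pendant '[{"twist":[0,0,0],"xyz":[0,0,0],"jaw":1},{"twist":[0,0,0],"xyz":[0,0,0],"jaw":1},{"twist":[0,0,0],"xyz":[0,0,0],"jaw":1},{"twist":[0,0,0],"xyz":[0,0,0],"jaw":1},{"twist":[0,0,0],"xyz":[0,0,0],"jaw":1}]'
cat > m.py <<'E'
from h import *
m=[];q=[];f=[]
for k in range(4):
    s=get_state();m.append(s['moment'][2]);R=Ro.from_rotvec(s['tool_rot']).as_matrix();q.append(np.arctan2(R[1,0],R[0,0]));f.append(s['contact_force']);capture('top')
print("Mz",np.round(m,3),np.mean(m).round(3),"yaw",np.mean(q).round(4),"F",np.mean(f,0).round(1),s['tool_pos'].round(1),s['width'].round(1))
E
python3 m.py
```

```text
time: 10.08
tool_pos: [556.1, -81.6, 122.4]
tool_rot: [-2.948, -1.084, 0.001]
contact_force: [-0.5, 0.3, -0.7]
width: 43.0
grip_force: 0.0
time: 10.5
tool_pos: [557.2, -81.9, 124.1]
tool_rot: [2.947, 1.086, 0.002]
contact_force: [-0.0, -0.8, -0.4]
width: 42.6
grip_force: 0.0
[0.021 0.046 0.049]
[-0.052 -0.015 -0.001]
[ 0.021 -0.017  0.031]
[ 0.008  0.019 -0.007]
time: 11.12
tool_pos: [556.6, -81.5, 123.5]
tool_rot: [-2.947, -1.087, 0.0]
contact_force: [-2.6, 1.8, 5.8]
width: 10.8
grip_force: 58.4Traceback (most recent call last):
  File "m.py", line 5, in <module>
    print("Mz",np.round(m,3),np.mean(m).round(3),"yaw",np.mean(q).round(4),"F",np.mean(f,0).round(1),s['tool_pos'].round(1),s['width'].round(1))
                                                                                                                            ^^^^^^^^^^^^^^^^
AttributeError: 'float' object has no attribute 'round'
```

```bash
sed -i "s/,s\['width'\].round(1))/,round(s['width'],1))/" m.py; python3 m.py
python3 -m pendant '[{"twist":[0,0,5.5],"xyz":[0,0,0],"jaw":1},{"twist":[0,0,5.5],"xyz":[0,0,0],"jaw":1},{"twist":[0,0,5.5],"xyz":[0,0,0],"jaw":1},{"twist":[0,0,5.5],"xyz":[0,0,0],"jaw":1},{"twist":[0,0,5],"xyz":[0,0,0],"jaw":1}]'
python3 m.py; python3 m.py
```

```text
Mz [-0.063 -0.14  -0.097 -0.086] -0.096 yaw 0.7065 F [-2.1  2.1  5.7] [556.6 -81.5 123.5] 11.2
time: 11.93
tool_pos: [556.7, -81.7, 123.5]
tool_rot: [3.121, 0.361, -0.0]
contact_force: [-1.2, -0.1, 4.4]
width: 10.9
grip_force: 58.5
Mz [ 0.093 -0.022 -0.08  -0.072] -0.02 yaw 0.2311 F [-2.1  0.   5.3] [556.7 -81.7 123.5] 10.9
Mz [-0.078 -0.11  -0.093 -0.095] -0.094 yaw 0.2379 F [-2.   0.4  5.7] [556.7 -81.7 123.4] 11.0
```

```bash
python3 -m pendant '[{"twist":[0,0,1.7],"xyz":[0,0,0],"jaw":1},{"twist":[0,0,1.7],"xyz":[0,0,0],"jaw":1},{"twist":[0,0,1.7],"xyz":[0,0,0],"jaw":1},{"twist":[0,0,1.7],"xyz":[0,0,0],"jaw":1},{"twist":[0,0,1.7],"xyz":[0,0,0],"jaw":1}]' | grep time
python3 m.py
python3 -m pendant '[{"twist":[0,0,1],"xyz":[0,0,0],"jaw":1},{"twist":[0,0,1],"xyz":[0,0,0],"jaw":1},{"twist":[0,0,1],"xyz":[0,0,0],"jaw":1},{"twist":[0,0,1],"xyz":[0,0,0],"jaw":1},{"twist":[0,0,1],"xyz":[0,0,0],"jaw":1}]' | grep time
python3 m.py
```

```text
time: 12.75
Mz [ 0.102 -0.048 -0.098 -0.089] -0.033 yaw 0.088 F [-2.2 -0.5  5.3] [556.7 -81.8 123.5] 10.9
time: 13.37
Mz [ 0.113 -0.022 -0.024 -0.02 ] 0.012 yaw 0.0015 F [-2.5 -1.1  5.9] [556.7 -81.9 123.5] 10.7
```

```bash
python3 -m pendant '[{"twist":[0,0,1],"xyz":[0,0,0],"jaw":1},{"twist":[0,0,1],"xyz":[0,0,0],"jaw":1},{"twist":[0,0,1],"xyz":[0,0,0],"jaw":1},{"twist":[0,0,1],"xyz":[0,0,0],"jaw":1},{"twist":[0,0,1],"xyz":[0,0,0],"jaw":1}]' | grep time
python3 m.py
python3 -m pendant '[{"twist":[0,0,1],"xyz":[0,0,0],"jaw":1},{"twist":[0,0,1],"xyz":[0,0,0],"jaw":1},{"twist":[0,0,1],"xyz":[0,0,0],"jaw":1},{"twist":[0,0,1],"xyz":[0,0,0],"jaw":1},{"twist":[0,0,1],"xyz":[0,0,0],"jaw":1}]' | grep time
python3 m.py
```

```text
time: 13.98
Mz [ 0.073 -0.006 -0.03  -0.081] -0.011 yaw -0.0858 F [-2.4 -1.3  5.3] [556.7 -81.9 123.4] 11.0
time: 14.6
Mz [ 0.159  0.037 -0.053 -0.042] 0.025 yaw -0.173 F [-2.7 -1.3  5.8] [556.7 -81.9 123.5] 11.3
```

```bash
python3 -m pendant '[{"twist":[0,0,1],"xyz":[0,0,0],"jaw":1},{"twist":[0,0,1],"xyz":[0,0,0],"jaw":1},{"twist":[0,0,1],"xyz":[0,0,0],"jaw":1},{"twist":[0,0,1],"xyz":[0,0,0],"jaw":1},{"twist":[0,0,1],"xyz":[0,0,0],"jaw":1}]' | grep time
python3 m.py
```

```text
time: 15.22
Mz [0.24  0.128 0.046 0.062] 0.119 yaw -0.2602 F [-2.7 -2.4  5.5] [556.7 -82.  123.4] 10.9
```

Torque is climbing, so the needle is seating. Small steps now.

```bash
python3 -m pendant '[{"twist":[0,0,0.6],"xyz":[0,0,0],"jaw":1},{"twist":[0,0,0.6],"xyz":[0,0,0],"jaw":1},{"twist":[0,0,0.6],"xyz":[0,0,0],"jaw":1},{"twist":[0,0,0.6],"xyz":[0,0,0],"jaw":1},{"twist":[0,0,0.6],"xyz":[0,0,0],"jaw":1}]' | grep time
python3 m.py;python3 m.py
```

```text
time: 15.83
Mz [0.191 0.177 0.107 0.135] 0.152 yaw -0.3121 F [-3.  -2.6  6.2] [556.7 -82.  123.4] 11.3
Mz [0.114 0.114 0.145 0.12 ] 0.123 yaw -0.3116 F [-3.  -2.6  5.9] [556.7 -82.  123.5] 10.9
```

```bash
python3 -m pendant '[{"twist":[0,0,0.6],"xyz":[0,0,0],"jaw":1},{"twist":[0,0,0.6],"xyz":[0,0,0],"jaw":1},{"twist":[0,0,0.6],"xyz":[0,0,0],"jaw":1},{"twist":[0,0,0.6],"xyz":[0,0,0],"jaw":1},{"twist":[0,0,0.6],"xyz":[0,0,0],"jaw":1}]' | grep time
python3 m.py;python3 m.py
```

```text
time: 16.65
Mz [0.345 0.215 0.226 0.199] 0.246 yaw -0.3644 F [-3.7 -2.6  5.7] [556.6 -82.  123.5] 11.2
Mz [0.167 0.163 0.149 0.145] 0.156 yaw -0.3639 F [-2.8 -3.   5.3] [556.7 -82.  123.4] 10.8
```

Seat torque is about 0.22 N m by both estimates, moving and settled, and it was held. Release, lift and retreat.

```bash
python3 -m pendant '[{"twist":[0,0,0],"xyz":[0,0,0],"jaw":0.5},{"twist":[0,0,0],"xyz":[0,0,0],"jaw":0.5},{"twist":[0,0,0],"xyz":[0,0,0],"jaw":0.5},{"twist":[0,0,0],"xyz":[0,0,0],"jaw":0.5},{"twist":[0,0,0],"xyz":[0,0,0],"jaw":0.5}]'
python3 -m pendant '[{"twist":[0,0,0],"xyz":[0,0,-2],"jaw":0.5},{"twist":[0,0,0],"xyz":[0,0,-2.5],"jaw":0.5},{"twist":[0,0,0],"xyz":[0,0,-2.5],"jaw":0.5},{"twist":[0,0,0],"xyz":[0,0,-2.5],"jaw":0.5},{"twist":[0,0,0],"xyz":[0,0,-2.5],"jaw":0.5}]'
python3 -m pendant '[{"twist":[0,0,0],"xyz":[-2,0,-1],"jaw":0.5},{"twist":[0,0,0],"xyz":[-2,0,0],"jaw":0.5},{"twist":[0,0,0],"xyz":[-1,0,0],"jaw":0.5},{"twist":[0,0,0],"xyz":[0,0,0],"jaw":0.5},{"twist":[0,0,0],"xyz":[0,0,0],"jaw":0.5}]'
python3 - <<'E'
from h import *
import cv2
c=capture("wrist");cv2.imwrite("pics/w6.png",c["image"])
E
```

```text
time: 17.47
tool_pos: [556.8, -81.7, 123.2]
tool_rot: [-3.089, 0.572, 0.0]
contact_force: [-0.1, -0.0, -0.5]
width: 42.6
grip_force: 0.0
time: 17.88
tool_pos: [556.6, -81.7, 244.5]
tool_rot: [-3.089, 0.573, 0.0]
contact_force: [-0.3, -0.0, -0.5]
width: 42.8
grip_force: 0.0
time: 18.3
tool_pos: [510.2, -63.8, 253.2]
tool_rot: [3.089, -0.572, -0.0]
contact_force: [0.6, -0.6, 0.2]
width: 43.0
grip_force: 0.0
```

View pics/w6.png

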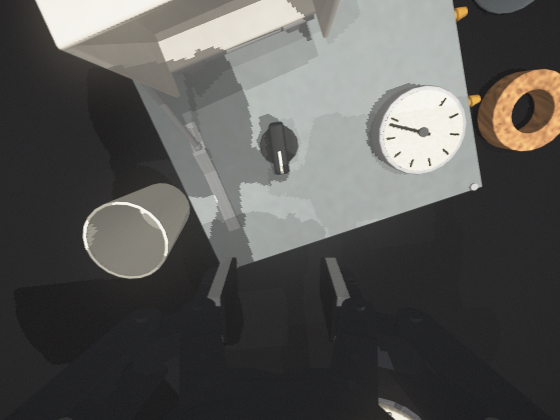

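The guard is propped, with the stay at the tooth (200,145). The knob (280,150) has eased back about 0.1 rad, as expected when the gland takes over. The bystanders haven't moved.

```bash
python3 -c "
from bench import *
print(finish_job())"
```

```text
the job is handed in; nothing more can be done
None
```

The job is handed in but returned no verdict: the guard stands propped on its stay, the needle valve is nipped up at an estimated 0.22 N m on the seat and released, and the beaker, flask and cork ring were not touched.

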